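# Close and latch the equipment box

### The job

Close the sprung lid of the grey equipment box: press it down gently onto its seal and, while holding it down, turn the black wing knob a quarter turn clockwise until its hidden tongue has swung behind the frame edge, then let go so that the latch alone keeps the lid shut. Do not crush the seal or force the tongue against the edge, and leave the other things on the desk where they are.

Things in the scene. Friction and masses are not known exactly. Their poses are not given: they have to be found in the camera images.
- box: fixed grey steel box lying on its back on the desk, 200 (its x) x 176 (its y) mm, walls 70 mm high, immovable; origin at the centre of its underside, z up, its x points from the front (latch side) to the hinge side. Its frame edge and seal bear at most 22 N; a push of 12 to 18 N at the knob is right.
- hinge (a point): middle of the lid's hinge line, fixed to the box at 100 mm along its x and 84 mm up; axes as the box; the hinge line runs along y
- edge_nominal (a point): fixed box point, 84 mm up, 30 mm in front of the knob's axis: NOMINAL middle of the top inner rim of the horizontal steel frame edge (5 mm thick, hidden under the lid's front). On it stands a rubber seal bead, 3 mm high. The true edge with its bead is up to 8 mm higher or lower than this, different each time and in no reading: it must be felt.
- lid (a joint): angle of the grey lid (213 x 188 x 4 mm, 0.22 kg), rad: 0 level, growing as its front rises. Sprung ajar near 0.18. Pushed at the knob: 3 to 6 N near level, then up to 7 N more per mm of seal squeeze; it meets the seal between -0.03 and 0.062, 3 mm later stands hard (too much). The blunt tongue passes only with the seal squeezed 0.8 mm (push above about 11 N). Latched it reads under 0.06.
- wing_knob (a joint): knob angle, rad, growing clockwise seen from above. 0 to 0.3 at the start: tongue along the box front (to box -y), free. The 42 mm tongue meets the frame edge at about 0.6; at 1.5 it is at its stop, pointing to the front (box -x) behind the edge; latched from 1.2. Turns stiffly (0.06 N m, more under load), stays where left.
- wing (a point): point on the black wing knob's axis, 24 mm over the flange's foot (lid top), 15 mm below the wing's top, 145 mm from the hinge line and 28 mm above the lid's plane through it. Wing 48 mm long along point y, 12 mm thick along x (grip across x), on a flange 48 mm across, its top 18 mm below. z is the knob axis (lid normal); tongue and white mark point to -y. Turns with knob and lid.
- mug: white mug, 92 x 127 x 95 mm, a bystander; origin at the centre of its underside
- stapler: red and black stapler, 148 x 37 x 40 mm, a bystander; origin at the centre of its underside
- tape_dispenser: black tape dispenser, 148 x 53 x 70 mm, a bystander; origin at the centre of its underside
- sticky_pad: yellow pad of sticky notes, 76 x 76 x 18 mm, a bystander; origin at the centre of its underside
- calculator: grey desk calculator, 125 x 76 x 14 mm, a bystander; origin at the centre of its underside
- eraser: blue and white eraser, 48 x 23 x 13 mm, a bystander; origin at the centre of its underside

How it is judged:
On the way, in this order (a step that is already met when the one before it is completed fails the run):
1. the lid is pressed down to its seal with the tongue still free (value of joint lid below 0.07 rad and value of joint wing_knob below 0.55 rad), for 0.1 s.
2. the knob is turned with the lid down, the tongue behind the frame edge (value of joint lid below 0.07 rad and value of joint wing_knob above 1.2 rad), for 0.2 s.
At the end, for the whole second after the job is handed in: the released lid stays down by the latch alone (lid angle under 0.07 rad, at rest) with the wing knob turned past 1.2 rad (all of step 2 and velocity of joint lid between -0.03 and 0.03 rad/s); the robot touches nothing.
It fails at once if the box's frame edge and seal are loaded with more than 22 N (seal crushed, tongue forced against the edge, box struck) (contact force between box and anything else above 22 N).
It fails at once if a bystander is moved by more than 20 mm (distance of any of mug, stapler, tape_dispenser, sticky_pad, calculator, eraser from where it was at the start of the episode above 0.02 m).
It also fails if it takes over 54 s, if anything falls off the work surface, if the arm or the gripper's body presses on something with over 40 N, if the wrist force passes 120 N, or if a joint passes its speed limit or range.

### The arm

A 7-joint arm with a two-finger parallel gripper is mounted at the origin on a cart in front of the work surface, level with it; the furniture and walls round the work are solid. World frame = base frame: x ahead of the robot, y to its left, z up, the work surface at z = 0. Lengths are in m, angles in rad, forces in N, time in s.
With the tool pointing down it reaches from about 0.4 to 0.85 m from the base axis. Payload 10.4 kg.
Tool frame: the origin (TCP) lies midway between the tips of the shut fingers; the grasp point (between the pads) lies 19 mm behind it; z points along the fingers, x is the direction in which the jaws open and shut, and the axes are right-handed (so a half turn about z gives the same grasp; the last joint's range is limited). The gripper opens to 85 mm and grips with 20 to 120 N. Pads are 22 mm wide; open, the fingers measure 114 mm over their backs; the gripper's body (76 mm by 85 mm) begins 54 mm behind the grasp point. The pads swing forward as they close: fully open they stand 13 mm farther back than shut.
Start: joints at [1.17, 0.332, -0.065, 1.46, 0.022, 1.35, -0.088], TCP at [0.231, -0.581, 0.231] pointing down, gripper open.
Joint ranges: [-2.6, 2.6], [-0.5, 2.12], [-1.47, 1.34], [0.16, 2.42], [-1.27, 4.41], [0.06, 2.06], [-2.6, 2.6]. Speed limits (rad/s): [2.22, 2.22, 2.79, 2.79, 3.14, 3.14, 3.14].

### API

Orientations are given as a unit quaternion [x, y, z, w].
In Python, from workcell import monitor, eyes, ticket, models gives the robot as it stands.
- The arm moves only by the tool servo_tool, never from a script. Its argument "motion" is a list of rows, each a list of 7 numbers: the opening, from 0 (shut) to 1 (fully open), then the shift along the tool's x, y, z in m, then the turn, a rotation vector about the tool's x, y, z in degrees. In form: [[fingers, tx, ty, tz, rx, ry, rz], ...]. A call has 1 to 20 rows; each row is the pose to reach, as a shift and turn from the pose commanded when the call began, along the tool's axes at that moment; what a row does not reach only later rows make up. A row lasts 1/8 s, in which the tool goes at most 62.5 mm and 10.7 degrees, less where a joint would pass 70% of its speed; a pose out of reach is approached as far as the arm can. A call with a gripper value outside its range is refused whole. The fingers move at their own pace and stop on an object; "grip_force" is the grip in N (left out, the last holds). Time passes only in rows, so rows that repeat a pose let the fingers close. It gives the time, the measured TCP pose, the force and the opening at its end, in the units of the state.
- monitor.get_obs(): the state, without advancing time (a new reading comes with each control period).
- eyes.camera(name): name is "scene" or "top" or "wrist"; returns (picture, depth): 480x640x3 uint8, blue, green, red; 480x640 float32, m along the optical axis (not along the pixel's ray), 0 where there is no reading.
- eyes.camera_info(name): a dict with "intrinsics" (3x3 intrinsics, pixels), "extrinsics" (4x4, takes a point from world to camera coordinates); the wrist camera has in their place "tool_from_camera" (4x4, takes a point from camera to tool coordinates, whose origin is the TCP and whose axes are the tool frame's). Camera axes: x right, y down, z forward; pixel columns grow to the right and rows downward; lengths in m; the calibration is good to about 2 mm. A picture is of the moment at which its call begins: read the wrist's pose just before it. camera_info takes no time and is no camera call.
- ticket.hand_in(): hands the job in, once; it reports no verdict.
Trained networks look in the newest picture that a camera, given by its name, has taken for a name from the list of things; names that differ only in an ending like _2 or _b are one class to them, and where a whole thing is asked for, a point or a joint stands for the part that bears it (a point fixed in the world has none). Each returns a list of dicts, best first, with "confidence" (0 to 1); they miss things now and then, are a little off and sometimes report something else, mostly with a low value. They report only what shows in the picture. A call takes as long as a camera call.
- models.boxes_of(camera, thing): "point" ([x, y, z] in m, in the coordinates of the camera as it stood for that picture, good to about 4 mm: the middle of the surface that is visible of it).
The state is a dict: "clock": time; "joint_pos": joint angles; "joint_velocities": joint speeds; "tau": joint torques, N m; "position": TCP position; "ee_rot": TCP orientation; "ft_force": force on the tool from outside, world axes, zero at the start; "torque": the same for the moment, N m; "grip_width": opening from 0.0 (shut) to 1.0 (fully open).
Only numpy, scipy, OpenCV 4.12 (cv2) and the standard library are available. Lean on these libraries where they do the work, as an engineer would, in place of code of your own. Each camera call takes 0.05 s, during which the arm holds its last target. There are 200 camera calls.

## Working session

There is one attempt and no reset: what is moved stays moved. The work goes in short steps, Python scripts to look and compute and a tool call to move; the robot and the scene stay as the last step left them, time stands still between calls to the robot, and variables do not carry over. Pictures are saved under pics/ and viewed, about 8 in all and at most 12, crops included, and the job is handed in when it is done.

Besides the shell and the picture viewer there is one more tool, called after "Emit:" as a command line: name --pt "numbers of a row" for each row, then --argument value for the rest. servo_tool: Moves the arm, as the interface text tells. Its arguments: {"type":"object","properties":{"motion":{"type":"array"},"grip_force":{"type":"number"}},"required":["motion"]}

```bash
mkdir -p pics; ls
python3 - <<'E'
from workcell import monitor, eyes, models
import numpy as np, cv2
o=monitor.get_obs(); print({k:np.round(v,3) for k,v in o.items()})
ims=[]
for c in ["scene","top"]:
    p,d=eyes.camera(c); np.savez(f"{c}.npz",p=p,d=d); ims.append(p)
    I=eyes.camera_info(c); T=np.linalg.inv(I["extrinsics"]); print(c,np.round(T,3).tolist(),np.round(I["intrinsics"],1).tolist())
    for n in ["box","wing_knob","lid","wing","mug","stapler","tape_dispenser","sticky_pad","calculator","eraser"]:
        for r in models.boxes_of(c,n)[:2]:
            print(c,n,round(r["confidence"],2),np.round((T@np.r_[r["point"],1])[:3],3))
    cv2.imwrite(f"pics/{c}0.png",p)
E
```

```text
pics
{'clock': np.float64(0.0), 'joint_pos': array([ 1.17 ,  0.333, -0.065,  1.461,  0.022,  1.35 , -0.088]), 'joint_velocities': array([-0.   ,  0.001,  0.001, -0.001,  0.001, -0.   ,  0.001]), 'tau': array([-0.0000e+00, -6.2544e+01,  4.9000e-02, -3.9161e+01,  1.6000e-02,
        1.0000e-02,  0.0000e+00]), 'position': array([ 0.23 , -0.581,  0.231]), 'ee_rot': array([ 0.827, -0.562, -0.001, -0.   ]), 'ft_force': array([-0.068,  0.327, -0.011]), 'torque': array([ 0.001,  0.007, -0.003]), 'grip_width': np.float64(0.998)}
scene [[-0.738, -0.41, 0.537, -0.274], [-0.675, 0.435, -0.596, 0.862], [0.011, -0.802, -0.597, 1.021], [0.0, 0.0, 0.0, 1.0]] [[547.6, 0.0, 313.9], [0.0, 547.6, 245.7], [0.0, 0.0, 1.0]]
scene box 0.78 [0.529 0.105 0.05 ]
scene box 0.21 [0.583 0.11  0.111]
scene wing_knob 0.74 [0.574 0.093 0.132]
scene lid 0.61 [0.586 0.108 0.112]
scene wing 0.6 [0.57  0.092 0.136]
scene tape_dispenser 0.94 [ 0.682 -0.325  0.031]
scene sticky_pad 0.58 [ 0.518 -0.289  0.022]
scene calculator 0.58 [ 0.611 -0.43   0.016]
scene calculator 0.22 [0.529 0.107 0.05 ]
scene eraser 0.67 [ 0.394 -0.049  0.012]
top [[0.018, -0.988, 0.152, 0.395], [-1.0, -0.017, 0.009, -0.05], [-0.006, -0.152, -0.988, 1.179], [0.0, 0.0, 0.0, 1.0]] [[496.9, 0.0, 318.4], [0.0, 496.9, 236.0], [0.0, 0.0, 1.0]]
top box 0.56 [ 0.53  -0.295  0.016]
top box 0.46 [0.513 0.083 0.028]
top wing_knob 0.94 [0.575 0.084 0.125]
top wing_knob 0.66 [0.515 0.082 0.029]
top lid 0.6 [0.612 0.086 0.109]
top wing 0.8 [0.577 0.089 0.126]
top mug 0.87 [0.579 0.369 0.052]
top tape_dispenser 0.79 [ 0.698 -0.34   0.033]
top sticky_pad 0.94 [ 0.525 -0.295  0.02 ]
top calculator 0.64 [0.614 0.086 0.107]
top calculator 0.61 [ 0.624 -0.436  0.009]
top eraser 0.76 [ 0.392 -0.059  0.013]
```

View pics/scene0.png

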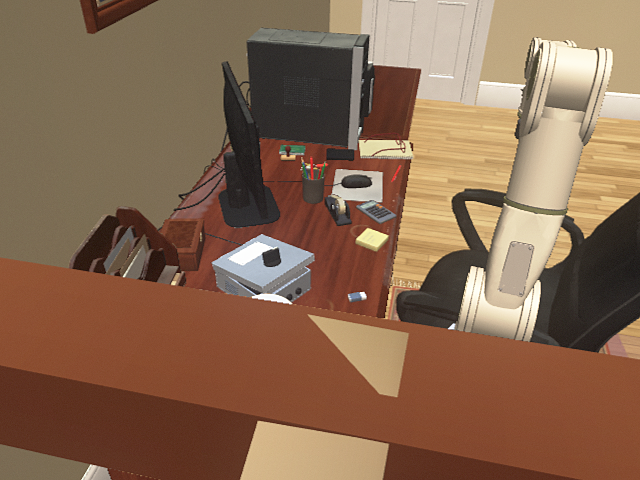

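View pics/top0.png

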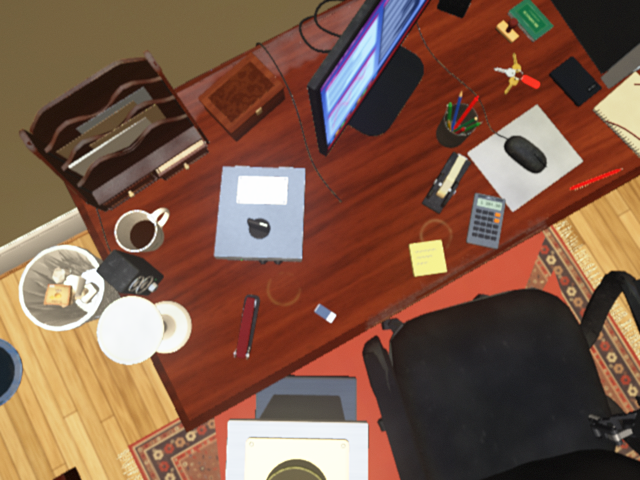

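The scene picture shows the grey box with its lid ajar at about (265,265). In the top picture the lid spans (215–305, 165–262) with the black wing at (258,228). The stapler is at (246,325), the eraser at (325,313) and the mug at (140,232), all clear of the box. Next I fit the lid plane, box yaw and knob.

```bash
cat > h.py <<'E'
import numpy as np, cv2
def cloud(d,K,T):
    v,u=np.indices(d.shape); P=np.stack([(u-K[0,2])/K[0,0]*d,(v-K[1,2])/K[1,1]*d,d,np.ones_like(d)],-1)
    return (P@T.T)[...,:3]
def fit(p,d,W,c,rad=.2):
    ok=(d>0)&(np.linalg.norm(W[...,:2]-c,axis=-1)<rad)&(W[...,2]>.08)&(W[...,2]<.16)
    hsv=cv2.cvtColor(p,cv2.COLOR_BGR2HSV); dark=hsv[...,2]<75
    m=ok&(hsv[...,2]>110)&(hsv[...,1]<90)
    n_,l,st,_=cv2.connectedComponentsWithStats(m.astype(np.uint8)); m=l==1+np.argmax(st[1:,4])
    A=W[m]
    for _ in range(6):
        q=np.linalg.lstsq(np.c_[A[:,:2],np.ones(len(A))],A[:,2],rcond=None)[0]
        r=A[:,2]-np.c_[A[:,:2],np.ones(len(A))]@q; A=A[abs(r)<max(.002,1.5*r.std())]
    n=np.r_[-q[:2],1]; n/=np.linalg.norm(n)
    H=W[...,2]-(W[...,:2]@q[:2]+q[2])
    return m,A,q,n,H,ok,dark
E
python3 - <<'E'
from h import *; from workcell import eyes
for c in ["top","scene"]:
    z=np.load(c+".npz"); I=eyes.camera_info(c); T=np.linalg.inv(I["extrinsics"]); W=cloud(z["d"],I["intrinsics"],T)
    m,A,q,n,H,ok,dark=fit(z["p"],z["d"],W,np.array([.6,.09]))
    print(c,len(A),"n",n.round(4),"tilt",np.arccos(n[2]).round(4),"upslope yaw of hinge dir",np.degrees(np.arctan2(n[1],n[0])).round(1))
    R=cv2.minAreaRect((A[:,:2]*1000).astype(np.float32)); print(R)
    print("z range at",A[:,0].min(),A[:,0].max(),A[:,2].min(),A[:,2].max())
    k=ok&(H>.008)&(H<.06); B=W[k]; print("knob pts",len(B),B.mean(0).round(4),H[k].max().round(3))
    t=ok&(H>.030)&(H<.05); B=W[t]; 
    if len(B)>5: print("top of wing",len(B),B.mean(0).round(4),cv2.minAreaRect((B[:,:2]*1000).astype(np.float32)))
    if c=="top": cv2.imwrite("pics/topcrop.png",cv2.resize(z["p"][155:275,200:320],None,fx=5,fy=5,interpolation=cv2.INTER_CUBIC))
E
```

```text
top 5066 n [ 1.763e-01 -5.000e-04  9.843e-01] tilt 0.1773 upslope yaw of hinge dir -0.2
((617.0808715820312, 86.9478988647461), (187.9633026123047, 213.83917236328125), 89.47531127929688)
z range at 0.5101587320853926 0.7243422926488905 0.08502234519912277 0.12700175272922176
knob pts 249 [0.5929 0.0733 0.1416] 0.058
top of wing 151 [0.5968 0.0728 0.148 ] ((653.6491088867188, 20.752273559570312), (45.38080596923828, 226.05162048339844), 48.315345764160156)
scene 1906 n [ 0.175  -0.0019  0.9846] tilt 0.176 upslope yaw of hinge dir -0.6
((612.836669921875, 88.87760162353516), (191.44178771972656, 214.34197998046875), 89.63838958740234)
z range at 0.5052501425476799 0.719651968064994 0.08660229467811098 0.12762189622933684
knob pts 255 [0.6023 0.0687 0.1382] 0.058
top of wing 110 [0.6205 0.0553 0.1438] ((652.7219848632812, 22.129379272460938), (43.09623336791992, 230.70498657226562), 48.61907196044922)
```

View pics/topcrop.png

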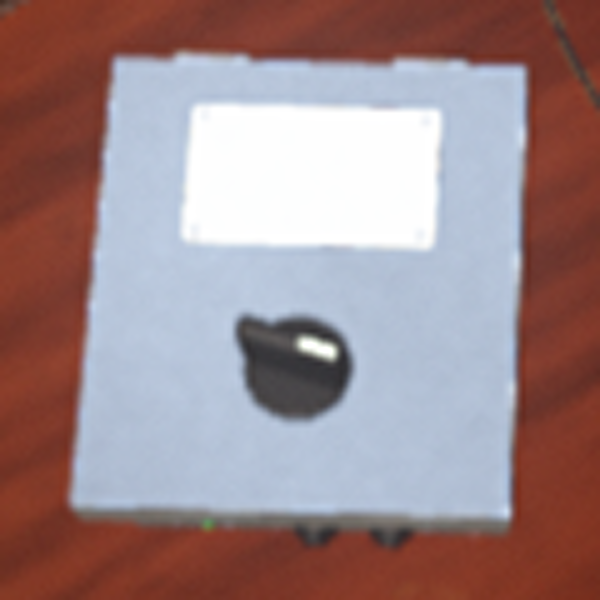

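```bash
cat >> h.py <<'E'
from scipy.spatial.transform import Rotation as Ro
def toolR(a,k):  # tool z along -lid normal at lid angle a, tool x across wing at knob angle k
    L=Ro.from_euler('y',a).as_matrix()  # lid axes: z->(sin a,0,cos a)
    x=L@np.array([np.cos(k),-np.sin(k),0]); z=-L[:,2]
    return np.c_[x,np.cross(z,x),z]
def rel(obs,p,R):
    R0=Ro.from_quat(obs["ee_rot"]); t=R0.inv().apply(np.array(p)-obs["position"])
    return t.round(4), np.degrees((R0.inv()*Ro.from_matrix(R)).as_rotvec()).round(2)
E
python3 - <<'E'
from h import *; from workcell import eyes,monitor
z=np.load("top.npz"); I=eyes.camera_info("top"); W=cloud(z["d"],I["intrinsics"],np.linalg.inv(I["extrinsics"]))
for u,v in [(125,330),(165,325),(320,140),(370,50),(205,130)]: print(u,v,W[v,u].round(3))
o=monitor.get_obs(); print(rel(o,[.607,.088,.314],toolR(.177,.25)))
print(eyes.camera_info("wrist"))
E
```

```text
125 330 [0.356 0.322 0.222]
165 325 [0.362 0.297 0.058]
320 140 [ 0.746 -0.042  0.199]
370 50 [ 0.898 -0.136  0.285]
205 130 [ 0.839  0.247 -0.002]
(array([-0.4829, -0.5967, -0.0827]), array([ -6.95,  -7.91, -53.88]))
{'intrinsics': array([[362.547833  ,   0.        , 320.42019071],
       [  0.        , 362.547833  , 240.50205828],
       [  0.        ,   0.        ,   1.        ]]), 'tool_from_camera': array([[ 9.99999658e-01,  3.24799072e-04, -7.61244285e-04,
        -4.48946449e-04],
       [-9.66262764e-05,  9.59304618e-01,  2.82373228e-01,
        -7.20897947e-02],
       [ 8.21979721e-04, -2.82373058e-01,  9.59304321e-01,
        -1.42270766e-01],
       [ 0.00000000e+00,  0.00000000e+00,  0.00000000e+00,
         1.00000000e+00]])}
```

Emit:
servo_tool --pt "1 0 0 -0.05 0 0 0" --pt "1 -0.04 -0.05 -0.083 0 0 -5" --pt "1 -0.08 -0.1 -0.083 -1 -1 -10" --pt "1 -0.12 -0.15 -0.083 -2 -2 -15" --pt "1 -0.16 -0.2 -0.083 -3 -3 -20" --pt "1 -0.2 -0.25 -0.083 -3 -3 -25" --pt "1 -0.24 -0.3 -0.083 -4 -4 -30" --pt "1 -0.28 -0.35 -0.083 -5 -5 -35" --pt "1 -0.32 -0.4 -0.083 -6 -6 -40" --pt "1 -0.36 -0.45 -0.083 -7 -7 -45" --pt "1 -0.4 -0.5 -0.083 -7 -8 -50" --pt "1 -0.44 -0.55 -0.083 -7 -8 -54" --pt "1 -0.47 -0.58 -0.083 -7 -8 -54" --pt "1 -0.483 -0.597 -0.083 -7 -8 -54" --pt "1 -0.483 -0.597 -0.083 -7 -8 -54" --pt "1 -0.483 -0.597 -0.083 -7 -8 -54" --pt "1 -0.483 -0.597 -0.083 -7 -8 -54"

```text
clock: 3.22
position: [0.6073, 0.0867, 0.3147]
ee_rot: [0.988, -0.124, -0.088, 0.011]
ft_force: [1.4, -1.1, 0.1]
grip_width: 1.001
```

Run:
```python
from h import *; from workcell import eyes,monitor,models
o=monitor.get_obs(); p,d=eyes.camera("wrist"); I=eyes.camera_info("wrist")
T0=np.eye(4); T0[:3,:3]=Ro.from_quat(o["ee_rot"]).as_matrix(); T0[:3,3]=o["position"]; T=T0@I["tool_from_camera"]
np.savez("w1.npz",p=p,d=d,T=T); cv2.imwrite("pics/w1.png",p)
print({k:np.round(v,3) for k,v in o.items()})
W=cloud(d,I["intrinsics"],T); m,A,q,n,H,ok,dark=fit(p,d,W,np.array([.6,.09]))
print(len(A),n.round(4),q, "z(.575)",q[0]*.575+q[1]*.088+q[2])
for lo,hi in [(.003,.010),(.016,.030),(.034,.045)]:
    k=ok&dark&(H*n[2]>lo)&(H*n[2]<hi)&(np.linalg.norm(W[...,:2]-[.577,.088],axis=-1)<.05)
    B=W[k]
    if len(B)>20: print(lo,len(B),B.mean(0).round(4),cv2.minAreaRect((B[:,:2]*1000).astype(np.float32)))
for n_ in ["wing_knob","wing"]:
  for r in models.boxes_of("wrist",n_)[:2]: print(n_,r["confidence"],(T@np.r_[r["point"],1])[:3].round(4))
```

```text
{'clock': np.float64(3.225), 'joint_pos': array([ 0.214,  0.491, -0.64 ,  1.155,  0.221,  1.748, -0.62 ]), 'joint_velocities': array([ 0.001, -0.001, -0.004,  0.   , -0.001,  0.001, -0.001]), 'tau': array([-5.5800e-01, -6.7359e+01, -9.3810e+00, -3.7597e+01, -3.3900e-01,
        8.6700e-01,  8.0000e-03]), 'position': array([0.607, 0.087, 0.315]), 'ee_rot': array([ 0.988, -0.124, -0.088,  0.011]), 'ft_force': array([ 1.412, -1.124,  0.148]), 'torque': array([-0.032, -0.186,  0.035]), 'grip_width': np.float64(1.001)}
40316 [ 0.1766 -0.0022  0.9843] [-0.17943077  0.00227246  0.2162261 ] z(.575) 0.1132533820139698
0.003 478 [0.5815 0.0832 0.118 ] ((575.216064453125, 88.87014770507812), (45.850074768066406, 43.299766540527344), 59.00400924682617)
0.016 30 [0.5839 0.1108 0.1347] ((583.6856689453125, 109.8333740234375), (4.1444478034973145, 13.222636222839355), 75.6368179321289)
0.034 461 [0.5814 0.0918 0.1504] ((579.77587890625, 89.52952575683594), (45.98994064331055, 12.051053047180176), 71.8318862915039)
wing_knob 0.61 [0.5788 0.0866 0.1223]
wing 0.9 [0.581  0.0893 0.122 ]
```

View pics/w1.png

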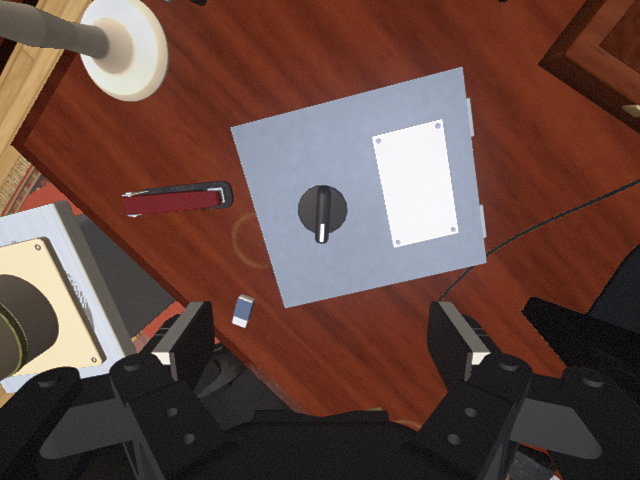

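Run:
```python
from h import *; from workcell import monitor
o=monitor.get_obs(); print(rel(o,[.5762,.0892,.1277],toolR(.177,.26)))
```

```text
(array([ 0.002 , -0.0025,  0.1895]), array([0.02, 0.07, 0.61]))
```

Emit:
servo_tool --pt "1 0.001 -0.001 0.04 0 0 0.6" --pt "1 0.002 -0.0025 0.08 0 0 0.6" --pt "0.8 0.002 -0.0025 0.12 0 0 0.6" --pt "0.6 0.002 -0.0025 0.15 0 0 0.6" --pt "0.6 0.002 -0.0025 0.17 0 0 0.6" --pt "0.6 0.002 -0.0025 0.18 0 0 0.6" --pt "0.6 0.002 -0.0025 0.1895 0 0 0.6" --pt "0.6 0.002 -0.0025 0.1895 0 0 0.6" --pt "0.6 0.002 -0.0025 0.1895 0 0 0.6" --grip_force 60

```text
clock: 4.5
position: [0.5766, 0.0903, 0.128]
ee_rot: [0.988, -0.128, -0.088, 0.011]
ft_force: [-0.1, 0.1, 0.7]
grip_width: 0.6
```

Run:
```python
from h import *; from workcell import eyes,monitor
o=monitor.get_obs(); p,d=eyes.camera("wrist"); cv2.imwrite("pics/w2.png",p)
print({k:np.round(o[k],4) for k in ["position","ft_force","torque","grip_width"]})
```

```text
{'position': array([0.5766, 0.0903, 0.128 ]), 'ft_force': array([-0.113 ,  0.0774,  0.6978]), 'torque': array([-0.0238, -0.2234, -0.0062]), 'grip_width': np.float64(0.5998)}
```

View pics/w2.png

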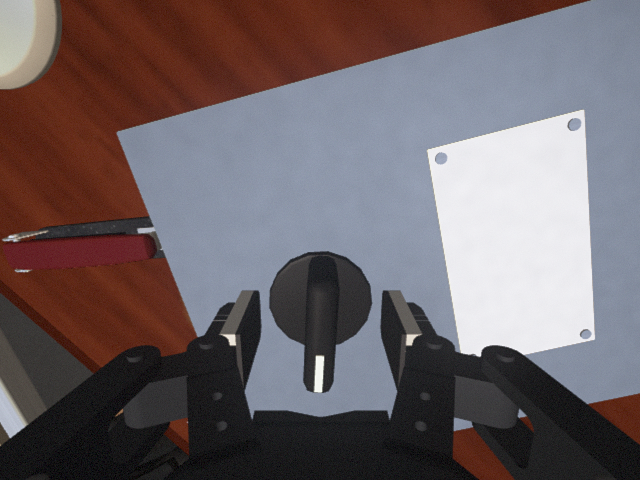

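The wing (320,325) sits centred between the pads (250 and 390) and is nearly parallel to them. I close now.

Emit:
servo_tool --pt "0.3 0 0 0 0 0 0" --pt "0.1 0 0 0 0 0 0" --pt "0 0 0 0 0 0 0" --pt "0 0 0 0 0 0 0" --pt "0 0 0 0 0 0 0" --pt "0 0 0 0 0 0 0" --grip_force 70

```text
clock: 5.3
position: [0.5763, 0.0903, 0.1274]
ee_rot: [0.988, -0.128, -0.088, 0.011]
ft_force: [1.7, 0.5, -0.7]
grip_width: 0.124
```

```bash
cat > arc.py <<'E'
import sys; from h import *; from workcell import monitor
o=monitor.get_obs(); p=o["position"]; z=Ro.from_quat(o["ee_rot"]).as_matrix()[:,2]; x=Ro.from_quat(o["ee_rot"]).as_matrix()[:,0]
print({k:np.round(o[k],4) for k in ["clock","position","ee_rot","ft_force","torque","grip_width"]})
h=np.array([.7155,.0892,.084]); v=p-h; rad=np.hypot(v[0],v[2]); ang=np.arctan2(v[2],-v[0])
print("radius",rad.round(4),"pos lid angle",(ang-np.arctan2(.018,.145)).round(4),"tool tilt",np.arctan2(-z[0],-z[2]).round(4),"yaw k",(-np.arctan2(x[1],x[0])).round(3))
for da in map(float,sys.argv[1:]):   # lid angle change
    Rr=Ro.from_euler('y',da); print(da,rel(o,h+Rr.apply(v),(Rr*Ro.from_quat(o["ee_rot"])).as_matrix()))
E
python3 arc.py -.03 -.06 -.09 -.12 -.15
```

```text
{'clock': np.float64(5.3), 'position': array([0.5763, 0.0903, 0.1274]), 'ee_rot': array([ 0.9877, -0.1283, -0.0883,  0.0113]), 'ft_force': array([ 1.6698,  0.5007, -0.7448]), 'torque': array([ 0.1146, -0.5511, -0.0343]), 'grip_width': np.float64(0.1238)}
radius 0.1458 pos lid angle 0.1788 tool tilt 0.1783 yaw k 0.262
-0.03 (array([-0.0005,  0.0001,  0.0043]), array([ 0.44,  1.66, -0.  ]))
-0.06 (array([-0.0008,  0.0002,  0.0087]), array([ 0.88,  3.32, -0.  ]))
-0.09 (array([-0.001 ,  0.0003,  0.0131]), array([ 1.32,  4.99, -0.  ]))
-0.12 (array([-0.0011,  0.0003,  0.0175]), array([ 1.76,  6.65, -0.  ]))
-0.15 (array([-0.001 ,  0.0003,  0.0218]), array([ 2.2 ,  8.31, -0.  ]))
```

Emit:
servo_tool --pt "0 -0.0003 0.0001 0.0022 0.22 0.83 0" --pt "0 -0.0005 0.0001 0.0043 0.44 1.66 0" --pt "0 -0.0007 0.0001 0.0065 0.66 2.5 0" --pt "0 -0.0008 0.0002 0.0087 0.88 3.32 0" --pt "0 -0.0009 0.0002 0.0109 1.1 4.15 0" --pt "0 -0.001 0.0003 0.0131 1.32 4.99 0" --pt "0 -0.001 0.0003 0.0131 1.32 4.99 0" --pt "0 -0.001 0.0003 0.0131 1.32 4.99 0"

```text
clock: 6.3
position: [0.5729, 0.0903, 0.1147]
ee_rot: [0.991, -0.129, -0.044, 0.005]
ft_force: [2.9, 1.1, 0.7]
grip_width: 0.123
```

```bash
python3 arc.py -.01 -.02
```

```text
{'clock': np.float64(6.3), 'position': array([0.5729, 0.0903, 0.1147]), 'ee_rot': array([ 0.9907, -0.1287, -0.0439,  0.0055]), 'ft_force': array([2.9274, 1.1195, 0.6506]), 'torque': array([ 0.2698, -0.7671, -0.0429]), 'grip_width': np.float64(0.1233)}
radius 0.1459 pos lid angle 0.0886 tool tilt 0.0885 yaw k 0.259
-0.01 (array([-0.0002,  0.    ,  0.0014]), array([ 0.15,  0.55, -0.  ]))
-0.02 (array([-0.0003,  0.0001,  0.0029]), array([ 0.29,  1.11, -0.  ]))
```

Emit:
servo_tool --pt "0 0.0002 0 0.0014 0.15 0.55 0" --pt "0 0.0001 0 0.0029 0.3 1.11 0" --pt "0 0.0001 0.0001 0.0042 0.43 1.6 0" --pt "0 0.0001 0.0001 0.0042 0.43 1.6 0" --pt "0 0.0001 0.0001 0.0042 0.43 1.6 0"

```text
clock: 6.92
position: [0.5722, 0.0903, 0.1104]
ee_rot: [0.991, -0.129, -0.03, 0.004]
ft_force: [-1.2, 1.7, 2.6]
grip_width: 0.13
```

Emit:
servo_tool --pt "0 -0.0001 0 0.0007 0.08 0.28 0" --pt "0 -0.0001 0 0.0014 0.15 0.55 0" --pt "0 -0.0001 0 0.0014 0.15 0.55 0" --pt "0 -0.0001 0 0.0014 0.15 0.55 0"

```text
clock: 7.42
position: [0.5719, 0.0902, 0.1089]
ee_rot: [0.991, -0.129, -0.025, 0.003]
ft_force: [-3.9, 3.2, 4.0]
grip_width: 0.126
```

```bash
python3 arc.py -.01
```

```text
{'clock': np.float64(7.425), 'position': array([0.5719, 0.0902, 0.1089]), 'ee_rot': array([ 0.9914, -0.1287, -0.0251,  0.003 ]), 'ft_force': array([-3.8955,  3.1985,  3.97  ]), 'torque': array([ 0.6159,  0.7814, -0.0835]), 'grip_width': np.float64(0.1256)}
radius 0.1457 pos lid angle 0.0482 tool tilt 0.0505 yaw k 0.259
-0.01 (array([-0.0002,  0.    ,  0.0014]), array([ 0.15,  0.55, -0.  ]))
```

Emit:
servo_tool --pt "0 -0.0004 -0.0001 0.0007 0.08 0.28 0" --pt "0 -0.0005 -0.0001 0.0014 0.15 0.55 0" --pt "0 -0.0005 -0.0001 0.0014 0.15 0.55 0" --pt "0 -0.0005 -0.0001 0.0014 0.15 0.55 0"

```text
clock: 7.92
position: [0.5717, 0.0902, 0.1076]
ee_rot: [0.991, -0.129, -0.02, 0.002]
ft_force: [-3.3, 2.0, 3.2]
grip_width: 0.125
```

```bash
python3 arc.py -.01
```

```text
{'clock': np.float64(7.925), 'position': array([0.5717, 0.0902, 0.1076]), 'ee_rot': array([ 0.9915, -0.1289, -0.0198,  0.0023]), 'ft_force': array([-3.2537,  1.9633,  3.2377]), 'torque': array([ 0.4606,  0.7457, -0.0441]), 'grip_width': np.float64(0.1254)}
radius 0.1457 pos lid angle 0.0393 tool tilt 0.0399 yaw k 0.259
-0.01 (array([-0.0002,  0.    ,  0.0014]), array([ 0.15,  0.55, -0.  ]))
```

Emit:
servo_tool --pt "0 -0.0004 -0.0001 0.0007 0.08 0.28 0" --pt "0 -0.0005 -0.0001 0.0014 0.15 0.55 0" --pt "0 -0.0005 -0.0001 0.0014 0.15 0.55 0"

```text
clock: 8.3
position: [0.5715, 0.0902, 0.1066]
ee_rot: [0.992, -0.129, -0.014, 0.002]
ft_force: [-2.8, 0.5, 6.0]
grip_width: 0.123
```

Emit:
servo_tool --pt "0 -0.0003 0 0.0004 0.04 0.14 0" --pt "0 -0.0004 0 0.0007 0.08 0.28 0" --pt "0 -0.0004 0 0.0007 0.08 0.28 0"

```text
clock: 8.68
position: [0.5715, 0.0903, 0.1063]
ee_rot: [0.992, -0.129, -0.011, 0.001]
ft_force: [-2.8, 0.1, 9.1]
grip_width: 0.122
```

```bash
python3 arc.py -.005
```

```text
{'clock': np.float64(8.675), 'position': array([0.5715, 0.0903, 0.1063]), 'ee_rot': array([ 0.9916, -0.1291, -0.0114,  0.0013]), 'ft_force': array([-2.8382,  0.0695,  9.1423]), 'torque': array([ 0.1006,  0.8466, -0.0139]), 'grip_width': np.float64(0.1216)}
radius 0.1457 pos lid angle 0.0301 tool tilt 0.023 yaw k 0.259
-0.005 (array([-0.0001,  0.    ,  0.0007]), array([ 0.07,  0.28, -0.  ]))
```

Emit:
servo_tool --pt "0 -0.0002 0 0.0004 0 -0.1 0" --pt "0 -0.0003 0 0.0008 -0.05 -0.2 0" --pt "0 -0.0003 0 0.0008 -0.05 -0.2 0" --pt "0 -0.0003 0 0.0008 -0.05 -0.2 0"

```text
clock: 9.18
position: [0.5715, 0.0903, 0.106]
ee_rot: [0.992, -0.129, -0.013, 0.002]
ft_force: [-4.0, -0.5, 11.7]
grip_width: 0.125
```

```bash
python3 arc.py
```

```text
{'clock': np.float64(9.175), 'position': array([0.5715, 0.0903, 0.106 ]), 'ee_rot': array([ 0.9915, -0.1291, -0.0129,  0.0016]), 'ft_force': array([-4.0319, -0.5454, 11.7442]), 'torque': array([-0.0846,  0.8609,  0.0071]), 'grip_width': np.float64(0.1246)}
radius 0.1457 pos lid angle 0.028 tool tilt 0.026 yaw k 0.259
```

Emit:
servo_tool --pt "0 -0.0002 0 0.0003 0 0 0" --pt "0 -0.0004 0 0.0006 0 0 0" --pt "0 -0.0004 0 0.0006 0 0 0" --pt "0 -0.0004 0 0.0006 0 0 0"

```text
clock: 9.68
position: [0.5714, 0.0903, 0.1057]
ee_rot: [0.992, -0.129, -0.012, 0.002]
ft_force: [-2.0, -2.0, 13.7]
grip_width: 0.126
```

```bash
python3 arc.py
```

```text
{'clock': np.float64(9.675), 'position': array([0.5714, 0.0903, 0.1057]), 'ee_rot': array([ 0.9915, -0.1292, -0.0125,  0.0016]), 'ft_force': array([-1.9677, -1.97  , 13.6784]), 'torque': array([-0.1608,  0.7852, -0.0452]), 'grip_width': np.float64(0.1259)}
radius 0.1457 pos lid angle 0.0263 tool tilt 0.0252 yaw k 0.259
```

Emit:
servo_tool --pt "0 0 0 0 0 0 4" --pt "0 0 0 0 0 0 8" --pt "0 0 0 0 0 0 12" --pt "0 0 0 0 0 0 15" --pt "0 0 0 0 0 0 15"

```text
clock: 10.3
position: [0.5719, 0.0901, 0.1058]
ee_rot: [0.966, -0.258, -0.012, 0.003]
ft_force: [-1.2, -0.7, 11.6]
grip_width: 0.129
```

```bash
python3 arc.py
```

```text
{'clock': np.float64(10.3), 'position': array([0.5719, 0.0901, 0.1058]), 'ee_rot': array([ 0.9661, -0.2581, -0.0116,  0.0031]), 'ft_force': array([-1.2105, -0.7176, 11.5651]), 'torque': array([-0.2393,  0.2732, -0.0412]), 'grip_width': np.float64(0.1286)}
radius 0.1452 pos lid angle 0.0272 tool tilt 0.0241 yaw k 0.522
```

Emit:
servo_tool --pt "0 0 0 0.0004 0 0 0" --pt "0 0 0 0.0008 0 0 0" --pt "0 0 0 0.0008 0 0 0"

```text
clock: 10.68
position: [0.5719, 0.0901, 0.1054]
ee_rot: [0.966, -0.258, -0.012, 0.003]
ft_force: [-2.3, -1.4, 16.6]
grip_width: 0.122
```

```bash
python3 arc.py
```

```text
{'clock': np.float64(10.675), 'position': array([0.5719, 0.0901, 0.1054]), 'ee_rot': array([ 0.9662, -0.2577, -0.0116,  0.0031]), 'ft_force': array([-2.2504, -1.4295, 16.6053]), 'torque': array([-0.3473,  0.7068, -0.0236]), 'grip_width': np.float64(0.1224)}
radius 0.1452 pos lid angle 0.0248 tool tilt 0.0239 yaw k 0.521
```

Push is 16.6 N, which is within range. I turn on past the edge in small steps.

Emit:
servo_tool --pt "0 0 0 0 0 0 3" --pt "0 0 0 0 0 0 6" --pt "0 0 0 0 0 0 9" --pt "0 0 0 0 0 0 12" --pt "0 0 0 0 0 0 12"

```text
clock: 11.3
position: [0.5723, 0.0898, 0.1055]
ee_rot: [0.934, -0.358, -0.011, 0.004]
ft_force: [-0.7, -1.6, 14.0]
grip_width: 0.122
```

```bash
python3 arc.py
```

```text
{'clock': np.float64(11.3), 'position': array([0.5723, 0.0898, 0.1055]), 'ee_rot': array([ 0.9337, -0.3577, -0.0108,  0.0043]), 'ft_force': array([-0.6978, -1.6257, 14.039 ]), 'torque': array([-0.4187,  0.2795, -0.0269]), 'grip_width': np.float64(0.1222)}
radius 0.1448 pos lid angle 0.0253 tool tilt 0.0232 yaw k 0.732
```

Emit:
servo_tool --pt "0 0 0 0.0002 0 0 3" --pt "0 0 0 0.0003 0 0 6" --pt "0 0 0 0.0003 0 0 9" --pt "0 0 0 0.0003 0 0 12" --pt "0 0 0 0.0003 0 0 15" --pt "0 0 0 0.0003 0 0 15"

```text
clock: 12.05
position: [0.5727, 0.0894, 0.1054]
ee_rot: [0.879, -0.477, -0.01, 0.006]
ft_force: [-0.1, -3.0, 15.9]
grip_width: 0.124
```

```bash
python3 arc.py
```

```text
{'clock': np.float64(12.05), 'position': array([0.5727, 0.0894, 0.1054]), 'ee_rot': array([ 0.879 , -0.4767, -0.0097,  0.0056]), 'ft_force': array([-0.0568, -2.9583, 15.8689]), 'torque': array([-0.6594,  0.1167, -0.0505]), 'grip_width': np.float64(0.1243)}
radius 0.1444 pos lid angle 0.0255 tool tilt 0.0224 yaw k 0.994
```

Emit:
servo_tool --pt "0 0.0001 0.0001 0 0 0 3" --pt "0 0.0002 0.0001 0 0 0 6" --pt "0 0.0002 0.0001 0 0 0 9" --pt "0 0.0002 0.0001 0 0 0 12" --pt "0 0.0002 0.0001 0 0 0 15" --pt "0 0.0002 0.0001 0 0 0 15"

```text
clock: 12.8
position: [0.5729, 0.0889, 0.1054]
ee_rot: [0.809, -0.588, -0.009, 0.007]
ft_force: [1.7, -4.7, 14.8]
grip_width: 0.125
```

```bash
python3 arc.py
```

```text
{'clock': np.float64(12.8), 'position': array([0.5729, 0.0889, 0.1054]), 'ee_rot': array([ 0.8091, -0.5875, -0.0087,  0.0068]), 'ft_force': array([ 1.6792, -4.678 , 14.8252]), 'torque': array([-0.8186, -0.0675, -0.006 ]), 'grip_width': np.float64(0.1255)}
radius 0.1442 pos lid angle 0.0256 tool tilt 0.022 yaw k 1.256
```

Emit:
servo_tool --pt "0 0.0002 0 0 0 0 3" --pt "0 0.0003 0 0 0 0 6" --pt "0 0.0003 0 0 0 0 9" --pt "0 0.0003 0 0 0 0 11" --pt "0 0.0003 0 0 0 0 11" --pt "0 0.0003 0 0 0 0 11"

```text
clock: 13.55
position: [0.573, 0.0884, 0.1054]
ee_rot: [0.749, -0.662, -0.008, 0.008]
ft_force: [1.5, -4.5, 14.3]
grip_width: 0.119
```

```bash
python3 arc.py
```

```text
{'clock': np.float64(13.55), 'position': array([0.573 , 0.0884, 0.1054]), 'ee_rot': array([ 0.7493, -0.6621, -0.008 ,  0.0076]), 'ft_force': array([ 1.4598, -4.4902, 14.3405]), 'torque': array([-0.8872, -0.1444, -0.0835]), 'grip_width': np.float64(0.1194)}
radius 0.1441 pos lid angle 0.0258 tool tilt 0.022 yaw k 1.447
```

Emit:
servo_tool --pt "0 0.0002 0 -0.0005 0 0 0" --pt "0 0.0004 0 -0.001 0 0 0" --pt "0 0.0004 0 -0.0015 0 0 0" --pt "0 0.0004 0 -0.0015 0 0 0"

```text
clock: 14.05
position: [0.573, 0.0884, 0.1062]
ee_rot: [0.749, -0.662, -0.008, 0.007]
ft_force: [5.0, -2.2, 8.4]
grip_width: 0.125
```

```bash
python3 arc.py
```

```text
{'clock': np.float64(14.05), 'position': array([0.573 , 0.0884, 0.1062]), 'ee_rot': array([ 0.7494, -0.662 , -0.0083,  0.0075]), 'ft_force': array([ 5.0129, -2.1592,  8.4106]), 'torque': array([-0.5184, -0.8828, -0.0625]), 'grip_width': np.float64(0.1246)}
radius 0.1442 pos lid angle 0.0307 tool tilt 0.0223 yaw k 1.447
```

Emit:
servo_tool --pt "0 0 0 -0.0004 0 0 0" --pt "0 0 0 -0.0008 0 0 0" --pt "0 0 0 -0.001 0 0 0" --pt "0 0 0 -0.001 0 0 0"

```text
clock: 14.55
position: [0.5729, 0.0884, 0.1063]
ee_rot: [0.749, -0.662, -0.009, 0.008]
ft_force: [7.8, -1.4, 1.4]
grip_width: 0.127
```

```bash
python3 arc.py
```

```text
{'clock': np.float64(14.55), 'position': array([0.5729, 0.0884, 0.1063]), 'ee_rot': array([ 0.7494, -0.662 , -0.0085,  0.0076]), 'ft_force': array([ 7.7857, -1.3552,  1.4415]), 'torque': array([-0.4183, -1.538 , -0.0702]), 'grip_width': np.float64(0.1265)}
radius 0.1443 pos lid angle 0.0318 tool tilt 0.0228 yaw k 1.447
```

The latch now carries the lid: I raised 1 mm, the lid moved only 0.1 mm and the push fell to 1.4 N. I open and back away.

Emit:
servo_tool --pt "0.15 0 0 0 0 0 0" --pt "0.25 0 0 0 0 0 0" --pt "0.5 0 0 0 0 0 0" --pt "0.6 0 0 0 0 0 0" --pt "0.6 0 0 0 0 0 0" --pt "0.6 0 0 -0.02 0 0 0" --pt "0.6 0 0 -0.05 0 0 0" --pt "0.6 0 0 -0.09 0 0 0" --pt "0.6 0 0 -0.14 0 0 0" --pt "0.6 0 0 -0.18 0 0 0" --pt "0.6 0 0 -0.18 0 0 0" --pt "0.6 0 0 -0.18 0 0 0"

```text
clock: 16.05
position: [0.5752, 0.0897, 0.2849]
ee_rot: [0.75, -0.661, -0.011, 0.009]
ft_force: [1.0, -0.3, -0.1]
grip_width: 0.598
```

Run:
```python
from h import *; from workcell import eyes,monitor
o=monitor.get_obs(); p,d=eyes.camera("wrist"); I=eyes.camera_info("wrist")
T0=np.eye(4); T0[:3,:3]=Ro.from_quat(o["ee_rot"]).as_matrix(); T0[:3,3]=o["position"]; T=T0@I["tool_from_camera"]
cv2.imwrite("pics/w3.png",p); print(o["clock"],o["position"],o["ft_force"])
W=cloud(d,I["intrinsics"],T); m,A,q,n,H,ok,dark=fit(p,d,W,np.array([.6,.09]))
print(len(A),n.round(4),"lid angle",np.arctan2(n[0],n[2]).round(4))
k=ok&dark&(H>.034)&(H<.045)&(np.linalg.norm(W[...,:2]-[.575,.088],axis=-1)<.05); B=W[k]
print(len(B),cv2.minAreaRect((B[:,:2]*1000).astype(np.float32)))
```

```text
16.05 [0.57520231 0.08970729 0.28491507] [ 1.03206939 -0.31721109 -0.12323287]
46617 [ 0.0267 -0.0011  0.9996] lid angle 0.0267
373 ((572.3248291015625, 88.63626098632812), (46.47886276245117, 11.72795295715332), 6.999450206756592)
```

View pics/w3.png

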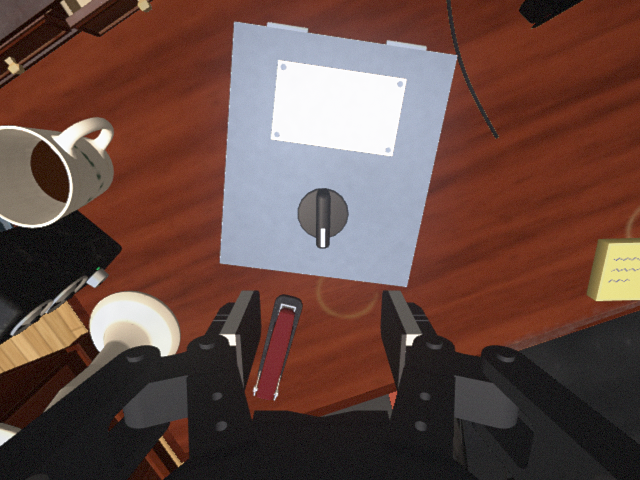

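The lid is level with the robot clear of it, and the wing's white mark at (322,237) points to the box front. The bystanders in view look undisturbed.

```bash
python3 -c "
from workcell import ticket; print(ticket.hand_in())"
```

```text
the job is handed in; nothing more can be done
None
```

The lid is shut and held by the latch alone, and I handed the job in at about 16 s of the 54 s limit; no verdict was reported.

- **Pressing:** I gripped the wing and swung the lid down about its hinge. The seal met the lid at an angle of about 0.035 rad.
- **Turning:** I held the lid down with about 12 to 17 N at the knob (11.6 to 16.6 N read at the wrist). I turned the knob from about 0.26 to 1.45 rad in small steps and felt no resistance at the frame edge.
- **Releasing:** I eased the push to 1.4 N, saw the lid stay down, then opened the gripper and backed off 180 mm.

**Last checks, by wrist camera after release:**
- The lid angle is about 0.027 rad and the knob is at about 1.45 rad, with its mark to the box front.
- The wrist force is about 1 N, in free air.
- The mug, stapler and sticky pad looked undisturbed in that picture. The tape dispenser, calculator and eraser were out of view, and I did not measure how far any bystander had moved.

**Disagreements:**
- Before gripping, the depth fit put the knob at about 0.32 rad, while the picture and the grip put it at about 0.25 rad.
- The pose-based lid angle before release was 0.032 rad, against 0.027 rad by camera.
- The sideways wrist force rose to about 8 N just before I let go. It came from small misalignment.

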